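# Load the sample tray into the bench station

### The arm

A 6-joint arm with a two-finger parallel gripper is mounted at the origin on the work surface. World frame = base frame: x ahead of the robot, y to its left, z up, the work surface at z = 0. Lengths are in mm, angles in rad, forces in N, time in s.
With the tool pointing down it reaches from about 275 to 1000 mm from the base axis. Payload 8.4 kg.
Tool frame: the origin (TCP) lies at the very end of the fingers, on their centre line; the grasp point (between the pads) lies 19 mm behind it; z points along the fingers, y is the direction in which the jaws open and shut (so a half turn about z gives the same grasp; the last joint's range is limited). The gripper opens to 85 mm and grips with 20 to 120 N. Pads are 22 mm wide; open, the fingers measure 114 mm over their backs; the gripper's body (76 mm by 85 mm) begins 54 mm behind the grasp point. The pads swing forward as they close: fully open they stand 13 mm farther back than shut.
Start: joints at [1.26, 0.353, 1.633, -0, 1.155, -0.002], TCP at [189.946, 595.44, 231.281] pointing down, gripper open.
Joint ranges: [-2.63, 2.63], [-0.92, 2.1], [0.06, 2.66], [-1.3, 4.44], [0, 2.69], [-3.02, 3.02]. Speed limits (rad/s): [2.22, 2.22, 2.79, 3.14, 3.14, 3.14].

### API

Orientations are given as [roll, pitch, yaw] about the fixed x, y, z axes, in that order (R = Rz(yaw) Ry(pitch) Rx(roll)).
In Python, from rig import r, vision gives the robot as it stands.
- The arm moves only by the tool move_arm, never from a script. Its argument "series" is text: rows parted by semicolons, each of 7 numbers parted by spaces: the closure, from -1 (fully open) to 1 (shut), then the shift along the tool's x, y, z in units of 40 mm (1.0 is 40 mm), then the turn, a rotation vector about the tool's x, y, z in degrees. In form: grip tx ty tz ax ay az; .... A call has 1 to 20 rows; each row shifts and turns the pose as measured when the row begins, along the tool's axes as they then stand; what a row does not reach is not made up. A row lasts 1/8 s, in which the tool goes at most 62.5 mm and 10.7 degrees, less where a joint would pass 70% of its speed; a pose out of reach is approached as far as the arm can. A call is refused whole if a number of a shift passes 1 or a number of a turn 10.7, either way. A call with a gripper value outside its range is refused whole. The fingers move at their own pace and stop on an object; "grip_force" is the grip in N (left out, the last holds). Time passes only in rows, so rows that do not move let the fingers close. It gives the time, the measured TCP pose, the force and the opening at its end, in the units of the state.
- r.sense(): the state, without advancing time (a new reading comes with each control period).
- vision.grab_frame(name): name is "scene" or "top" or "wrist"; returns the picture (420x560x3 uint8, red, green, blue); there is no depth.
- vision.camera_params(name): a dict with "fx", "fy", "cx", "cy" (pixels), "position" and "rotation" of the camera in the world. Camera axes: x right, y up, looking along -z (the intrinsics and any distortion apply to the point x, -y, -z); pixel columns grow to the right and rows downward; lengths in mm; the calibration is good to about 2 mm. The wrist camera is an equidistant fisheye: a pixel r from the principal point sees the ray r / f radians off the axis. A picture is of the moment at which its call begins: read the wrist's pose just before it. camera_params takes no time and is no camera call; for the wrist camera it gives the pose at the moment of the call.
- r.sign_off(): hands the job in, once; it reports no verdict.
The state is a dict: "clock": time; "qpos": joint angles; "qvel": joint speeds; "joint_efforts": joint torques, N m; "eef_pos": TCP position; "tcp_rot": TCP orientation; "contact_force": force on the tool from outside, world axes, zero at the start; "wrist_torque": the same for the moment, N m; "opening": opening from 0.0 (shut) to 1.0 (fully open).
Only numpy, scipy, OpenCV 4.12 (cv2) and the standard library are available. Lean on these libraries where they do the work, as an engineer would, in place of code of your own. Each camera call takes 0.05 s, during which the arm holds its last target. There are 200 camera calls.

### The job

Slide the station's flat cover fully open, take the used white bottle out of the tray and stand it upright on the black rubber mat, and stand every squat white-capped amber jar upright in a pocket of the metal tray, one to a pocket. Then slide the loaded tray along the bench through the station's slotted mouth until it is fully home against the stop, slide the cover fully shut over it, and last of all, with the cover shut, press the start button right down. Do not knock over the beaker.

Things in the scene. Friction and masses are not known exactly. Their poses are not given: they have to be found in the camera images.
- station: White fixed bench instrument, 325 long. Origin: centre of its mouth at bench level; +x = the way the tray goes in, y across, z up. Bay x 0 to 160: no floor of its own (the tray slides on the bench), side walls 110 high with inner faces at y = +-94, open above when the cover is open. Beyond x = 160 the machine half, 110 high. On the +y side a control wing, y 108 to 168, 60 high.
- mouth (a point): The mouth's centre at bench level, axes as the station's. Two lead-in plates, 30 high, spread outward from the walls to x = -41, there 230 apart. Inside, along each wall from x 10 to 160, a lip (z 18 to 24, reaching in to y = +-84) overhangs the tray's side flange, so the tray can enter only through the mouth.
- home (a point): Fixed point at bench level where the tray's origin lies when fully home against the stop (station x = 84, y = 0), axes as the station's; the tray's x axis then lies along station x, either way round.
- tray: Loose aluminium tray, about 350 g, on the bench outside the mouth. 152 long (x), 160 wide (y), 180 over side flanges (z 8 to 13). Origin: centre of its underside, z up. Floor 4 thick, walls and ribs 18 high. Four square pockets 60 x 60 centred at x = +-42, y = +-46. Works equally well turned end for end.
- tray_bar (a point): Middle of the tray's black carrying bar, 96 above the tray's underside, over its centre; axes as the tray's. The bar runs along x: 124 long, 12 thick (y), z 84 to 108, on two 12 x 12 posts at x = +-56. It is above the tops of loaded jars (64) and passes under the cover (114).
- jar1: one of two to four identical squat amber jars with white caps: upright cylinder, diameter 50, height 60, about 120 g; origin at the centre of its underside, z up its axis. None if absent in this run.
- jar2: one of two to four identical squat amber jars with white caps: upright cylinder, diameter 50, height 60, about 120 g; origin at the centre of its underside, z up its axis. None if absent in this run.
- jar3: one of two to four identical squat amber jars with white caps: upright cylinder, diameter 50, height 60, about 120 g; origin at the centre of its underside, z up its axis. None if absent in this run.
- jar4: one of two to four identical squat amber jars with white caps: upright cylinder, diameter 50, height 60, about 120 g; origin at the centre of its underside, z up its axis. None if absent in this run.
- cover (a joint): Slide of the flat grey cover (160 x 206 x 6, underside 114 above the bench), in m: 0 = fully shut over the bay, 0.150 = fully open; it opens along the station's +x. It moves stiffly, about 1.5 N, and stays where it is left.
- cover_grip (a point): Middle of the cover's upright black grip bar: 80 long (station y), 12 thick (station x), 26 high; the point is 133 above the bench, the bar's top 146; when shut it is at station x = 16. Moves with the cover; axes as the station's.
- start (a joint): Travel of the white start button, in m: 0 = up, 0.006 = right down; springs back; about 4 N to bottom.
- start_top (a point): Centre of the top face of the start button, round, diameter 32, pressed straight down; on the control wing at station x = 85, y = 138.
- beaker: Bystander: open glass beaker, diameter 64, height 85, standing among the jars; origin at the centre of its underside.
- used: The used bottle: slim white plastic bottle with grey cap, upright cylinder, diameter 40 (cap 33, from 62 up), height 80, about 90 g, standing in one pocket of the tray at the start; origin at the centre of its underside, z up its axis.
- mat: Flat black rubber mat fixed to the bench, 90 x 90, 3 thick; origin at the centre of its underside.
Things that resemble listed ones, but are neither listed nor needed, are in the scene too. What is shaped like the used but blue or turquoise is not meant.

How it is judged:
By the outcome, as a careful person would: the job done as asked, in the order asked, and still so for the second after the job is handed in, with the robot touching nothing.
Of jar1, jar2, jar3, jar4 only 2 to 4 are there at a start; the rules pass over those that are not, and their reading is None.
At some moment in a run one of jar1, jar2, jar3, jar4, tray may be knocked a few centimetres aside while the robot is not near it.
It also fails if it takes over 210 s, if anything falls off the work surface, if the arm or the gripper's body presses on something with over 40 N, if the wrist force passes 120 N, or if a joint passes its speed limit or range.

## Working session

There is one attempt and no reset: what is moved stays moved. The work goes in short steps, Python scripts to look and compute and a tool call to move; the robot and the scene stay as the last step left them, time stands still between calls to the robot, and variables do not carry over. Pictures are saved under pics/ and viewed, about 12 in all and at most 16, crops included, and the job is handed in when it is done.

Besides the shell and the picture viewer there is one more tool, called after "Emit:" by a JSON object that holds its "method" and its "body". move_arm: Moves the arm, as the interface text tells. Its arguments: {"type":"object","properties":{"series":{"type":"string"},"grip_force":{"type":"number"}},"required":["series"]}

```bash
ls; mkdir -p pics; python3 - <<'E'
from rig import r, vision
import cv2,numpy as np
s=r.sense();print(s['clock'],s['eef_pos'],s['tcp_rot'],s['opening'])
for n in("scene","top"):
    im=vision.grab_frame(n);cv2.imwrite(f"pics/{n}0.png",im[:,:,::-1])
for n in("scene","top","wrist"):print(n,vision.camera_params(n))
E
```

```text
pics
0.0 [189.78929078 594.97067379 230.53669844] [-3.14016306e+00 -1.60870872e-05  2.83276260e+00] 0.9986114181385712
scene {'fx': 426.5783237871623, 'fy': 426.5783237871623, 'cx': 281.2898593363925, 'cy': 210.72290518445502, 'position': array([985.45573251, -87.95104349, 830.7057794 ]), 'rotation': array([ 0.55718984, -0.00322489,  1.59011057])}
top {'fx': 546.5880107657185, 'fy': 546.5880107657185, 'cx': 289.37304413996304, 'cy': 208.37093693508223, 'position': array([ 464.9320487 ,  -94.67807135, 1171.78515988]), 'rotation': array([ 0.08806532, -0.01264357, -1.57549134])}
wrist {'fx': 325.19226210127806, 'fy': 325.19226210127806, 'cx': 279.6968921052285, 'cy': 213.10767760764955, 'position': array([116.30114515, 618.45966938, 373.84407526]), 'rotation': array([-0.30550421,  0.00154156,  1.2631418 ])}
```

View pics/top0.png

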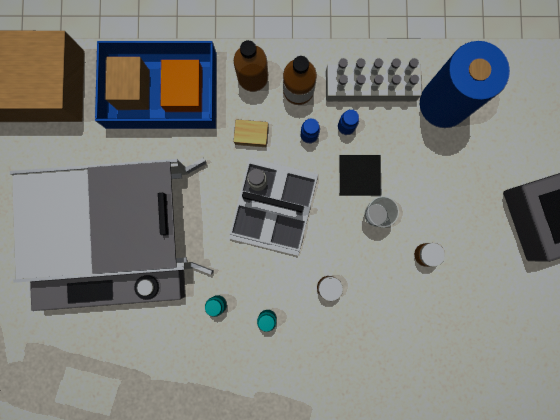

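View pics/scene0.png

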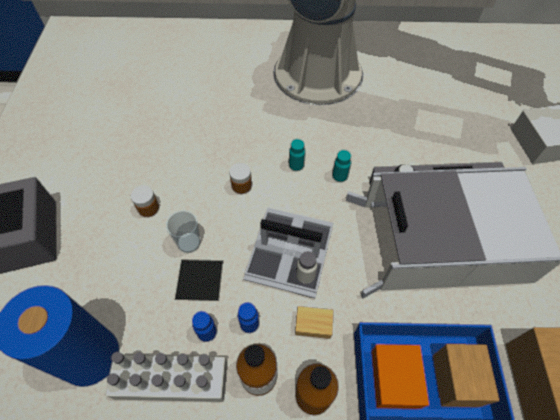

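```bash
cat > h.py <<'E'
from rig import r, vision
import cv2,numpy as np
from scipy.spatial.transform import Rotation as Ro
def cam(n): return vision.camera_params(n)
def ray(c,px,fish=False):
    u=(px[0]-c['cx'])/c['fx'];v=(px[1]-c['cy'])/c['fy']
    if fish:
        t=np.hypot(u,v);k=np.sin(t)/t if t>1e-9 else 1;d=np.array([u*k,-v*k,-np.cos(t)])
    else: d=np.array([u,-v,-1.])
    return Ro.from_euler('xyz',c['rotation']).apply(d)
def onz(c,px,z,fish=False):
    d=ray(c,px,fish);p=c['position'];return p+d*(z-p[2])/d[2]
def proj(c,P,fish=False):
    q=Ro.from_euler('xyz',c['rotation']).inv().apply(np.array(P,float)-c['position']);a=np.array([q[0],-q[1]]);w=-q[2]
    if fish:
        h=np.hypot(*a);a=a/h*np.arctan2(h,w)
    else:a=a/w
    return np.array([c['cx'],c['cy']])+a*c['fx']
def blobs(im,box,f,amin=30):
    x0,y0,x1,y1=box;hsv=cv2.cvtColor(im,cv2.COLOR_RGB2HSV)[y0:y1,x0:x1].astype(int)
    m=f(hsv[...,0],hsv[...,1],hsv[...,2]).astype(np.uint8)
    cs,_=cv2.findContours(m,cv2.RETR_EXTERNAL,cv2.CHAIN_APPROX_NONE,offset=(x0,y0))
    return sorted([c for c in cs if cv2.contourArea(c)>amin],key=cv2.contourArea)[::-1]
E
python3 - <<'E'
from h import *
np.set_printoptions(precision=1,suppress=True)
im=cv2.imread('pics/top0.png')[:,:,::-1].copy();c=cam('top')
def show(n,box,f,z,k=1):
    for b in blobs(im,box,f)[:k]:
        R=cv2.minAreaRect(b);P=cv2.boxPoints(R)
        W=np.array([onz(c,p,z)[:2] for p in P]);e=np.linalg.norm(np.diff(W,axis=0),axis=1)
        i=np.argmax(e[:2]);d=W[i+1]-W[i]
        print(n,'px',np.array(R[0]),'W',W.mean(0),'size',e[:2],'ang',np.degrees(np.arctan2(d[1],d[0])))
dark=lambda h,s,v:v<40
show('grip',(150,180,175,245),dark,146)
show('bar',(235,185,310,220),dark,108,2)
show('mat',(330,145,390,200),dark,3)
wh=lambda h,s,v:(v>150)&(s<40)
for b,z,n in(((318,276,342,300),60,'jarA'),((416,243,443,266),60,'jarB'),((137,278,157,298),70,'start')):
    show(n,b,lambda h,s,v:(v>185)&(s<25),z)
show('usedcap',(246,165,268,190),lambda h,s,v:(v>60)&(v<125)&(s<40),80,2)
show('coverdark',(85,160,186,280),lambda h,s,v:(v<115)&(v>50),120,2)
for n,box in(('a',(215,150,325,260)),('b',(0,150,220,320)),('c',(310,230,450,305))):
    x0,y0,x1,y1=box
    if n!='b':print(n)
a=cv2.resize(im[150:310,180:460],None,fx=2.8,fy=2.8,interpolation=cv2.INTER_CUBIC);cv2.imwrite('pics/crop0.png',a[:,:,::-1])
E
```

```text
grip px [162.8 213.9] W [546.  129.6] size [16.2 79.8] ang -175.80260145269966
bar px [272.  201.9] W [571.6 -74.7] size [ 14.3 120.6] ang -104.02515479930267
bar px [256.9 213.5] W [549.  -45.1] size [12.3 26.5] ang -104.28721188447707
mat px [360.  174.5] W [ 641.2 -263. ] size [86.9 85.2] ang -90.13313957204952
usedcap px [255.1 179.5] W [619.8 -40.2] size [46.2 40.1] ang -13.785105379623692
coverdark px [138.3 216.6] W [543.8 182. ] size [192.6 208.3] ang -175.51229779546264
coverdark px [131.5 274.5] W [432.4 192.8] size [176.6  17. ] ang -90.2865478310561
a
c
```

View pics/crop0.png

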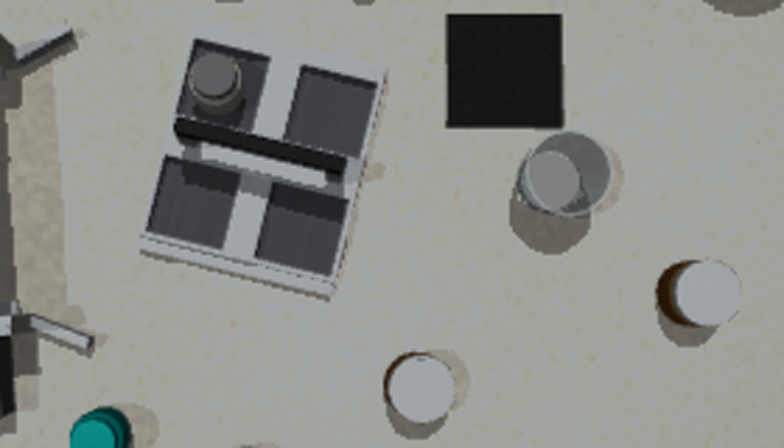

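Reach list: amber squat white-capped jars at (330,288) and (433,255). Lookalikes are the black-capped amber bottles at (251,67) and (300,80). The used bottle is at (256,178); teal (215,306), (267,321) and blue (310,130), (348,122) are not it. The beaker is at (380,212), the mat at (360,175), and the cover is shut with its grip at (163,214).

```bash
cat > go.py <<'E'
import sys
from h import *
# go.py x y z yawdeg : turn about tool z (deg), then shifts in the target frame
def go(x,y,z,yaw):
    s=r.sense();p=s['eef_pos'];R0=Ro.from_euler('xyz',s['tcp_rot'])
    yaw=np.radians(yaw);R1=Ro.from_euler('xyz',[np.pi,0,yaw])
    rv=np.degrees((R0.inv()*R1).as_rotvec());d=np.array([x,y,z])-p
    print('t',round(s['clock'],2),'p',p.round(1),'yaw',round(np.degrees(s['tcp_rot'][2]),1),'q6',s['qpos'][5].round(2),'| turn',rv.round(1),'| then',(R1.inv().apply(d)/40).round(2),'now-frame',(R0.inv().apply(d)/40).round(2))
if __name__=='__main__': go(*map(float,sys.argv[1:5]))
E
python3 go.py 546 132 190 184.3
python3 - <<'E'
from h import *
np.set_printoptions(precision=1,suppress=True)
c=cam('top')
f=lambda u,v:(180+u/2.8,150+v/2.8)
for n,px,z in(('jarA',f(421,387),60),('jarB',f(709,293),60),('used',f(214,77),80),('beaker top',f(570,173),85),('beaker base',f(553,182),0),('start',(146,287),68),
 ('leadL',f(72,35),30),('leadR',f(92,343),30),('traynw',f(194,39),18),('trayne',f(385,68),18),('trayse',f(331,298),13),('traysw',f(141,252),13)):print(n,onz(c,px,z))
E
```

```text
t 0.1 p [189.8 595.  230.6] yaw 162.3 q6 -0.0 | turn [ -0.1  -0.  -22. ] | then [ -8.01 -12.21   1.02] now-frame [-12.    -8.32   1.03]
jarA [ 401.  -191.1   60. ]
jarB [ 467.5 -401.3   60. ]
used [623.9 -42.9  80. ]
beaker top [ 553.3 -297.2   85. ]
beaker base [ 553.3 -299.8    0. ]
start [405.8 177.8  68. ]
leadL [663.4  66.4  30. ]
leadR [432.9  49.6  30. ]
traynw [662.2 -24.7  18. ]
trayne [ 639.5 -170.1   18. ]
trayse [ 465.2 -128.    13. ]
traysw [500.5  15.3  13. ]
```

Emit:
{"method": "move_arm", "body": {"series": "-1 0 0 0 0 0 -7.3; -1 0 0 0 0 0 -7.3; -1 0 0 0 0 0 -7.4; -1 -0.62 -0.94 0 0 0 0; -1 -0.62 -0.94 0 0 0 0; -1 -0.62 -0.94 0 0 0 0; -1 -0.62 -0.94 0 0 0 0; -1 -0.62 -0.94 0 0 0 0; -1 -0.62 -0.94 0 0 0 0; -1 -0.62 -0.94 0 0 0 0; -1 -0.62 -0.94 0 0 0 0; -1 -0.62 -0.94 0.1 0 0 0; -1 -0.62 -0.94 0.1 0 0 0; -1 -0.62 -0.94 0.2 0 0 0; -1 -0.62 -0.94 0.2 0 0 0; -1 -0.3 -0.6 0.2 0 0 0; -1 0 0 0 0 0 0"}}

```text
clock: 2.22
eef_pos: [548.8, 132.7, 194.0]
tcp_rot: [-3.135, -0.005, -3.052]
contact_force: [-0.8, 0.1, 0.2]
opening: 1.001
```

```bash
python3 go.py 546 132 190 184.3; python3 - <<'E'
from h import *
np.set_printoptions(precision=1,suppress=True)
c=cam('wrist');im=vision.grab_frame('wrist');cv2.imwrite('pics/w1.png',im[:,:,::-1]);print(c)
print(proj(c,[546,132,146],True),proj(c,[546,118,146],True))
E
```

```text
t 2.23 p [548.8 132.7 194. ] yaw -174.8 q6 -1.42 | turn [-0.4 -0.3  0.9] | then [ 0.07 -0.01  0.1 ] now-frame [ 0.07 -0.01  0.1 ]
{'fx': 325.19226210127806, 'fy': 325.19226210127806, 'cx': 279.6968921052285, 'cy': 213.10767760764955, 'position': array([472.5, 126.6, 337.6]), 'rotation': array([-0.3,  0. ,  1.7])}
[279.5 234.8] [257.4 232.8]
```

View pics/w1.png

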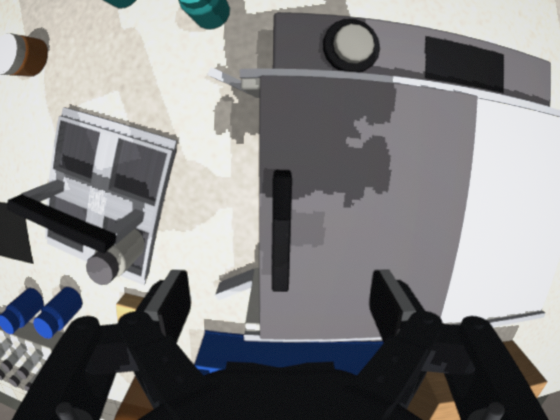

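Emit:
{"method": "move_arm", "body": {"series": "-1 0.12 -0.02 0.6 0 0 0.5; -1 0 -0.02 0.6 0 0 0; -1 0 0 0.5 0 0 0; 1 0 0 0 0 0 0; 1 0 0 0 0 0 0; 1 0 0 0 0 0 0; 1 0 0 0 0 0 0; 1 0 0 0 0 0 0; 1 0 0 0 0 0 0", "grip_force": 40}}

```text
clock: 3.4
eef_pos: [542.6, 136.5, 128.9]
tcp_rot: [-3.138, -0.0, -3.057]
contact_force: [0.2, 0.8, -3.5]
opening: 0.129
```

```bash
python3 go.py 543.5 133 124 184.3
```

```text
t 3.4 p [542.6 136.5 128.9] yaw -175.2 q6 -1.41 | turn [-0.2 -0.   0.5] | then [-0.02 -0.09  0.12] now-frame [-0.01 -0.09  0.12]
```

Emit:
{"method": "move_arm", "body": {"series": "1 0 0.4 0 0 0 0; 1 0 0.4 0 0 0 0; 1 0 0.4 0 0 0 0; 1 0 0.4 0 0 0 0; 1 0 0.4 0 0 0 0; 1 0 0.4 0 0 0 0; 1 0 0.4 0 0 0 0; 1 0 0.4 0 0 0 0; 1 0 0.4 0 0 0 0"}}

```text
clock: 4.53
eef_pos: [532.6, 270.0, 128.6]
tcp_rot: [-3.101, -0.001, -3.046]
contact_force: [27.5, -125.1, 30.2]
opening: 0.127
```

Emit:
{"method": "move_arm", "body": {"series": "1 0 -0.15 0 0 0 0; 1 0 0 0 0 0 0"}}

```text
clock: 4.78
eef_pos: [533.5, 261.8, 128.8]
tcp_rot: [-3.098, -0.002, -3.048]
contact_force: [1.9, -0.9, -2.2]
opening: 0.127
```

Emit:
{"method": "move_arm", "body": {"series": "1 0 0.05 0 0 0 0; 1 0 0.05 0 0 0 0"}}

```text
clock: 5.03
eef_pos: [533.0, 267.7, 128.7]
tcp_rot: [-3.1, -0.002, -3.048]
contact_force: [2.1, -1.3, -0.4]
opening: 0.129
```

Emit:
{"method": "move_arm", "body": {"series": "1 0 0.05 0 0 0 0"}}

```text
clock: 5.15
eef_pos: [532.9, 268.4, 128.7]
tcp_rot: [-3.096, -0.002, -3.047]
contact_force: [7.2, -21.0, 3.5]
opening: 0.129
```

Emit:
{"method": "move_arm", "body": {"series": "1 0 0.05 0 0 0 0"}}

```text
clock: 5.28
eef_pos: [533.0, 268.4, 128.7]
tcp_rot: [-3.092, -0.002, -3.045]
contact_force: [6.5, -19.1, 3.3]
opening: 0.128
```

Emit:
{"method": "move_arm", "body": {"series": "-1 0 -0.03 0 0 0 0; -1 0 0 0 0 0 0; -1 0 0 0 0 0 0; -1 0 0 -0.6 0 0 0; -1 0 0 -0.6 0 0 0; -1 0 0 -0.3 -2.5 0 6; -1 0 0 0 0 0 6.5; -1 0 0 0 0 0 6.5"}}

```text
clock: 6.28
eef_pos: [530.4, 273.8, 190.3]
tcp_rot: [-3.137, -0.002, 2.902]
contact_force: [-0.4, -0.2, -0.7]
opening: 0.997
```

```bash
python3 go.py 620 -42 170 166
```

```text
t 6.28 p [530.4 273.8 190.3] yaw 166.3 q6 -0.85 | turn [-0.3 -0.1  0.3] | then [-4.08 -7.12  0.51] now-frame [-4.05 -7.14  0.53]
```

Emit:
{"method": "move_arm", "body": {"series": "-1 -0.5 -0.88 0 0 0 0; -1 -0.5 -0.88 0 0 0 0; -1 -0.5 -0.88 0 0 0 0; -1 -0.5 -0.88 0 0 0 0; -1 -0.5 -0.88 0 0 0 0; -1 -0.5 -0.88 0.1 0 0 0; -1 -0.5 -0.88 0.2 0 0 0; -1 -0.5 -0.88 0.2 0 0 0; -1 0 0 0 0 0 0"}}

```text
clock: 7.4
eef_pos: [622.1, -42.4, 171.1]
tcp_rot: [-3.141, -0.001, 2.907]
contact_force: [-0.4, -0.8, 0.1]
opening: 1.002
```

```bash
python3 go.py 623.9 -42.9 47 166; python3 - <<'E'
from h import *
np.set_printoptions(precision=1,suppress=True)
c=cam('wrist');im=vision.grab_frame('wrist');cv2.imwrite('pics/w2.png',im[:,:,::-1])
np.save('pics/w2.npy',[c['position'],c['rotation']])
print(proj(c,[623.9,-42.9,80],True),proj(c,[571.6,-74.7,108],True))
E
```

```text
t 7.4 p [622.1 -42.4 171.1] yaw 166.5 q6 -1.41 | turn [-0.  -0.   0.5] | then [-0.05 -0.    3.1 ] now-frame [-0.05 -0.    3.1 ]
[279.8 219.7] [213.7 170. ]
```

View pics/w2.png

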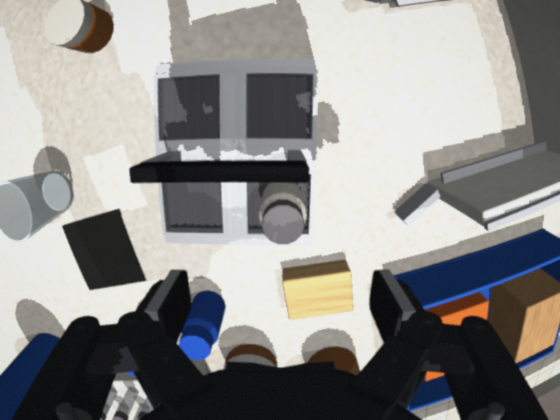

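```bash
python3 - <<'E'
from h import *
np.set_printoptions(precision=1,suppress=True)
c=cam('wrist')
im=cv2.imread('pics/w2.png')[:,:,::-1].copy()
print('cap',onz(c,(283,223),80,True),onz(c,(132,176),108,True),onz(c,(308,175),108,True))
for b in blobs(im,(120,150,318,190),lambda h,s,v:v<28)[:2]:
    x,y,w,h=cv2.boundingRect(b);print(x,y,w,h)
E
python3 go.py 623.9 -42.9 47 166
```

```text
cap [626.9 -39.9  80. ] [ 560.2 -131.8  108. ] [589.1 -14.7 108. ]
131 161 178 21
t 7.45 p [621.8 -41.1 171.3] yaw 166.6 q6 -1.41 | turn [-0.  -0.   0.6] | then [-0.06 -0.03  3.11] now-frame [-0.06 -0.03  3.11]
```

Emit:
{"method": "move_arm", "body": {"series": "-1 -0.12 0.04 0.5 0 0 0; -1 0 0 0.8 0 0 0; -1 0 0 0.8 0 0 0; -1 0 0 0.8 0 0 0; -1 0 0 0.2 0 0 0; 1 0 0 0 0 0 0; 1 0 0 0 0 0 0; 1 0 0 0 0 0 0; 1 0 0 0 0 0 0; 1 0 0 0 0 0 0; 1 0 0 0 0 0 0", "grip_force": 30}}

```text
clock: 8.82
eef_pos: [628.5, -32.9, 44.0]
tcp_rot: [3.139, 0.003, 2.915]
contact_force: [0.9, -0.2, -0.7]
opening: 0.462
```

```bash
python3 go.py 641 -263 130 166
```

```text
t 8.82 p [628.5 -32.9  44. ] yaw 167.0 q6 -1.4 | turn [0.1 0.2 1. ] | then [-1.69 -5.5  -2.15] now-frame [-1.61 -5.53 -2.16]
```

Emit:
{"method": "move_arm", "body": {"series": "1 0 0 -0.5 0 0 0; 1 0 0 -0.8 0 0 0; 1 0 0 -0.8 0 0 0; 1 -0.25 -0.79 0 0 0 0; 1 -0.25 -0.79 0 0 0 0; 1 -0.25 -0.79 0 0 0 0; 1 -0.25 -0.79 0 0 0 0; 1 -0.25 -0.79 0 0 0 0; 1 -0.25 -0.79 0 0 0 0; 1 -0.2 -0.79 0 0 0 0; 1 0 0 0 0 0 0; 1 0 0 0 0 0 0"}}

```text
clock: 10.32
eef_pos: [648.9, -270.9, 148.2]
tcp_rot: [3.139, 0.017, 2.915]
contact_force: [0.4, -0.1, -2.2]
opening: 0.461
```

```bash
python3 go.py 641 -263 45 167; python3 - <<'E'
from h import *
c=cam('wrist')
np.set_printoptions(precision=1,suppress=True)
im=vision.grab_frame('wrist');cv2.imwrite('pics/w3.png',im[:,:,::-1])
cc=[proj(c,[641+a,-263+b,3],True) for a,b in((45,45),(45,-45),(-45,-45),(-45,45))];print(np.array(cc))
E
```

```text
t 10.32 p [ 648.9 -270.9  148.2] yaw 167.0 q6 -1.75 | turn [0.2 1.  0. ] | then [0.24 0.15 2.58] now-frame [0.28 0.14 2.58]
[[342.3 221. ]
 [250.4 240.7]
 [225.6 149.7]
 [324.6 127. ]]
```

View pics/w3.png

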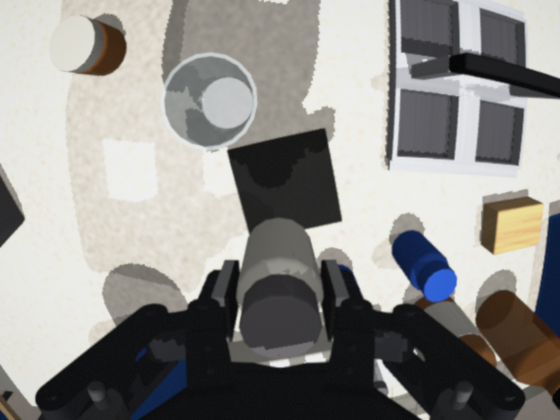

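Emit:
{"method": "move_arm", "body": {"series": "1 0.13 0.07 0.5 0 0.5 0; 1 0.13 0.07 0.8 0 0.5 0; 1 0 0 0.7 0 0 0; 1 0 0 0.2 0 0 0; 1 0 0 0 0 0 0"}}

```text
clock: 11.0
eef_pos: [638.9, -257.1, 54.7]
tcp_rot: [3.138, -0.005, 2.92]
contact_force: [0.5, -0.1, -1.1]
opening: 0.462
```

```bash
python3 go.py 641 -263 44 167
```

```text
t 11.0 p [ 638.9 -257.1   54.7] yaw 167.3 q6 -1.74 | turn [ 0.2 -0.3  0.3] | then [-0.08 -0.13  0.27] now-frame [-0.09 -0.13  0.27]
```

Emit:
{"method": "move_arm", "body": {"series": "1 -0.05 -0.08 0.12 0 0 0; 1 0 0 0.12 0 0 0; 1 0 0 0.03 0 0 0; 1 0 0 0 0 0 0"}}

```text
clock: 11.5
eef_pos: [641.7, -261.4, 45.7]
tcp_rot: [3.139, -0.001, 2.92]
contact_force: [-0.5, -0.1, -1.4]
opening: 0.46
```

Emit:
{"method": "move_arm", "body": {"series": "1 0 0 0.06 0 0 0; 1 0 0 0 0 0 0; -1 0 0 0 0 0 0; -1 0 0 0 0 0 0; -1 0 0 0 0 0 0; -1 0 0 0 0 0 0; -1 0 0 -0.5 0 0 0; -1 0 0 -1 0 0 0; -1 0 0 -1 0 0 0; -1 0 0 -0.5 0 0 0; -1 0 0 0 0 0 0"}}

```text
clock: 12.88
eef_pos: [643.0, -262.3, 173.4]
tcp_rot: [3.139, 0.004, 2.92]
contact_force: [-0.5, 0.0, -1.5]
opening: 1.002
```

```bash
python3 go.py 467.5 -401.3 170 90; python3 - <<'E'
from h import *
np.set_printoptions(precision=1,suppress=True)
c=cam('top');im=vision.grab_frame('top');cv2.imwrite('pics/top1.png',im[:,:,::-1])
old=cv2.imread('pics/top0.png')[:,:,::-1].copy()
for I in(old,im):
  for n,box in(('A',(300,268,350,315)),('B',(405,230,460,280))):
    for b in blobs(I,box,lambda h,s,v:(v>165)&(s<16))[:2]:
        (x,y),R=cv2.minEnclosingCircle(b);print(n,x,y,R,onz(c,(x,y),60))
E
```

```text
t 12.88 p [ 643.  -262.3  173.4] yaw 167.3 q6 -1.74 | turn [ 0.2  0.1 77.3] | then [-3.47 -4.39  0.08] now-frame [ 3.52 -4.35  0.06]
A 330.31817626953125 288.31817626953125 10.955491065979004 [ 400.8 -191.1   60. ]
B 432.558837890625 253.9705810546875 10.984906196594238 [ 468.9 -400.    60. ]
A 304.5 277.5 10.511998176574707 [ 422.7 -139.1   60. ]
B 456.0 247.5 17.755380630493164 [ 481.8 -448.3   60. ]
```

View pics/top1.png

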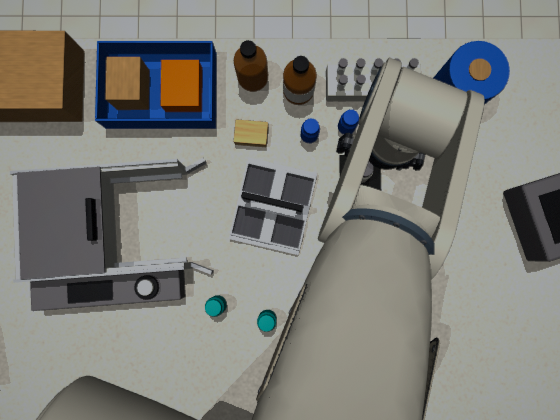

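Emit:
{"method": "move_arm", "body": {"series": "-1 0.6 -0.75 0 0 0 0; -1 0.6 -0.75 0 0 0 0; -1 0.6 -0.75 0 0 0 0; -1 0.6 -0.75 0.1 0 0 0; -1 0.6 -0.75 0.2 0 0 0; -1 0.5 -0.6 0.2 0 0 0; -1 0 0 0 0 0 0; -1 0 0 0 0 0 0"}}

```text
clock: 13.92
eef_pos: [459.4, -401.5, 143.6]
tcp_rot: [3.134, -0.007, 2.921]
contact_force: [0.4, -0.3, 1.0]
opening: 0.997
```

```bash
cat > jar.py <<'E'
# find the white jar cap near the middle of the wrist view, place it on z=60 and print
import sys
from h import *
np.set_printoptions(precision=1,suppress=True)
c=cam('wrist');im=vision.grab_frame('wrist');cv2.imwrite(f'pics/{sys.argv[1]}.png',im[:,:,::-1])
g=np.array([float(sys.argv[2]),float(sys.argv[3]),60]);print('expect',proj(c,g,True))
u,v=proj(c,g,True).astype(int);W=60
for b in blobs(im,(max(u-W,0),max(v-W,0),u+W,v+W),lambda h,s,v:(v>150)&(s<22),300)[:3]:
    (x,y),R=cv2.minEnclosingCircle(b);print(x,y,'R',R,'A/c',cv2.contourArea(b)/(np.pi*R*R),onz(c,(x,y),60,True))
E
python3 jar.py w4 468.5 -400.5; python3 go.py 468.5 -400.5 40 167
```

```text
expect [283.  232.2]
282.5 231.5 R 84.14580535888672 A/c 0.5371761788918181 [ 467.8 -400.8   60. ]
t 13.97 p [ 459.4 -401.3  143.5] yaw 167.4 q6 -2.07 | turn [ 0.4 -0.4  0.4] | then [-0.22  0.07  2.59] now-frame [-0.24  0.05  2.59]
```

View pics/w4.png

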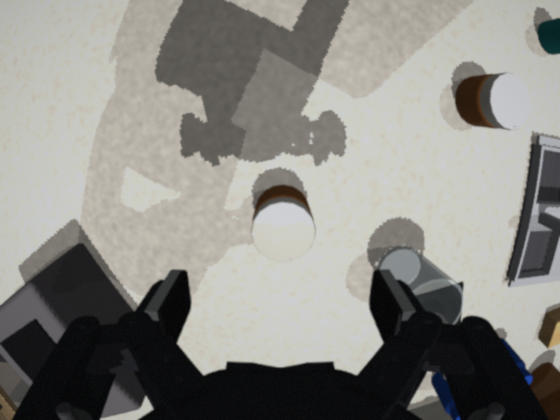

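Emit:
{"method": "move_arm", "body": {"series": "-1 -0.17 0.03 0.5 0 0 0; -1 0 0 0.8 0 0 0; -1 0 0 0.8 0 0 0; -1 0 0 0.3 0 0 0; -1 0 0 0 0 0 0"}}

```text
clock: 14.6
eef_pos: [470.6, -398.0, 41.6]
tcp_rot: [3.134, -0.007, 2.926]
contact_force: [-0.2, -0.3, 0.8]
opening: 0.999
```

```bash
python3 go.py 466 -401 37 167
```

```text
t 14.6 p [ 470.6 -398.    41.6] yaw 167.7 q6 -2.07 | turn [ 0.4 -0.4  0.7] | then [ 0.09 -0.1   0.12] now-frame [ 0.09 -0.1   0.12]
```

Emit:
{"method": "move_arm", "body": {"series": "-1 0.09 -0.1 0.1 0 0 0; -1 0 0 0 0 0 0; 1 0 0 0 0 0 0; 1 0 0 0 0 0 0; 1 0 0 0 0 0 0; 1 0 0 0 0 0 0; 1 0 0 0 0 0 0; 1 0 0 -0.3 0 0 0; 1 0 0 0 0 0 0", "grip_force": 35}}

```text
clock: 15.72
eef_pos: [467.7, -402.8, 53.4]
tcp_rot: [3.137, -0.002, 2.926]
contact_force: [1.5, -0.2, -1.4]
opening: 0.567
```

```bash
python3 go.py 500 -280 160 166
```

```text
t 15.72 p [ 467.7 -402.8   53.4] yaw 167.7 q6 -2.07 | turn [ 0.3 -0.1  1.7] | then [-0.04  3.17 -2.66] now-frame [-0.13  3.19 -2.65]
```

Emit:
{"method": "move_arm", "body": {"series": "1 0 0 -0.7 0 0 0; 1 0 0 -0.9 0 0 0.8; 1 0 0 -0.9 0 0 0.8; 1 0 0 -0.1 0 0 0; 1 -0.24 0.92 0 0 0 0; 1 -0.24 0.92 0 0 0 0; 1 -0.24 0.92 0 0 0 0; 1 -0.24 0.92 0 0 0 0; 1 -0.24 0.92 0 0 0 0; 1 -0.24 0.92 0 0 0 0; 1 -0.24 0.92 0 0 0 0; 1 -0.15 0.5 0 0 0 0; 1 0 0 0 0 0 0; 1 0 0 0 0 0 0"}}

```text
clock: 17.48
eef_pos: [603.8, -143.1, 151.1]
tcp_rot: [3.136, -0.015, 2.898]
contact_force: [0.4, -0.7, -1.0]
opening: 0.572
```

```bash
python3 go.py 609 -125 160 166; python3 - <<'E'
from h import *
np.set_printoptions(precision=1,suppress=True)
c=cam('wrist');im=vision.grab_frame('wrist');cv2.imwrite('pics/w5.png',im[:,:,::-1])
x=np.array([.24,.971,0]);y=np.array([-.971,.24,0]);T=np.array([574.5,-73.5,0])
for n,(a,b,z) in {'bar-':(-62,0,108),'bar+':(62,0,108),'c1':(-76,-80,18),'c2':(76,-80,18),'c3':(76,80,18),'c4':(-76,80,18)}.items():print(n,proj(c,T+a*x+b*y+[0,0,z],True))
E
```

```text
t 17.48 p [ 603.8 -143.1  151.1] yaw 166.1 q6 -1.57 | turn [ 0.3 -0.9  0.1] | then [-0.02  0.47 -0.22] now-frame [-0.01  0.47 -0.22]
bar- [277.1 170. ]
bar+ [466.1 174.7]
c1 [262.2 241.3]
c2 [418.7 239.3]
c3 [430.7  71.3]
c4 [260.6  60.6]
```

View pics/w5.png

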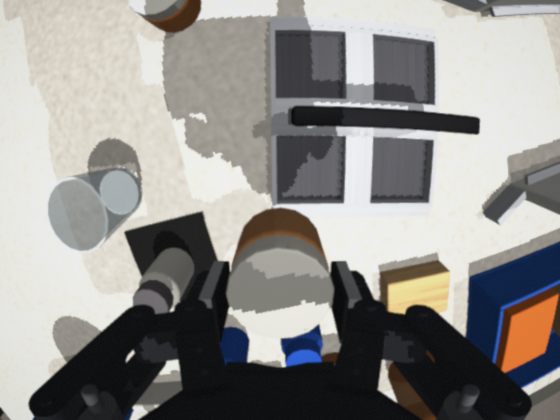

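```bash
python3 - <<'E'
from h import *
np.set_printoptions(precision=1,suppress=True)
c=cam('wrist')
P=lambda px,z:onz(c,px,z,True)
b=[P((292,114),108),P((479,123),108)];print('bar',b,(b[0]+b[1])/2,np.linalg.norm(b[1]-b[0]),np.degrees(np.arctan2(*(b[1]-b[0])[1::-1])))
C=[P(p,18) for p in((275,205),(430,207),(437,27),(275,17))]
print(C);
# pocket openings (rims z 18), centres
for q in(((278,137),(344,202)),((372,138),(432,202)),((372,35),(436,102)),((276,32),(345,97))):
    print('pocket',P(np.mean(q,axis=0),11))
E
```

```text
bar [array([ 530. , -117.7,  108. ]), array([557.3,   2.1, 108. ])] [543.7 -57.8 108. ] 122.88309595258931 77.16659522616624
[array([ 603.4, -146.9,   18. ]), array([640.5,  -3.6,  18. ]), array([474. ,  37.7,  18. ]), array([ 443.1, -107. ,   18. ])]
pocket [ 581.2 -108.5   11. ]
pocket [600.6 -24.9  11. ]
pocket [508.8  -3.7  11. ]
pocket [490.7 -87.4  11. ]
```

Emit:
{"method": "move_arm", "body": {"series": "1 0.38 0.35 0 0 0 0; 1 0.36 0.33 0 0 0 0; 1 0 0 0.4 0 0 0; 1 0 0 0.5 0 0 0; 1 0 0 0.5 0 0 0; 1 0 0 0.3 0 0 0; 1 0 0 0 0 0 0"}}

```text
clock: 18.4
eef_pos: [576.8, -108.3, 79.7]
tcp_rot: [3.136, -0.015, 2.896]
contact_force: [0.4, 0.9, -0.3]
opening: 0.572
```

```bash
python3 go.py 580.5 -108.5 46 166.5
```

```text
t 18.4 p [ 576.8 -108.3   79.7] yaw 165.9 q6 -1.52 | turn [ 0.3 -0.9 -0.6] | then [-0.09  0.02  0.84] now-frame [-0.1   0.01  0.84]
```

Emit:
{"method": "move_arm", "body": {"series": "1 -0.1 0.01 0 0.3 -0.9 -0.6; 1 0 0 0.25 0 0 0; 1 0 0 0.25 0 0 0; 1 0 0 0.2 0 0 0; 1 0 0 0.05 0 0 0; 1 0 0 0 0 0 0"}}

```text
clock: 19.15
eef_pos: [582.3, -109.3, 48.8]
tcp_rot: [-3.141, 0.004, 2.907]
contact_force: [0.1, 0.0, -1.7]
opening: 0.572
```

```bash
python3 go.py 580.5 -108.5 46 166.5; python3 - <<'E'
from h import *
im=vision.grab_frame('wrist');cv2.imwrite('pics/w6.png',im[:,:,::-1])
E
```

```text
t 19.15 p [ 582.3 -109.3   48.8] yaw 166.6 q6 -1.52 | turn [-0.   0.2  0.1] | then [0.05 0.01 0.07] now-frame [0.05 0.01 0.07]
```

View pics/w6.png

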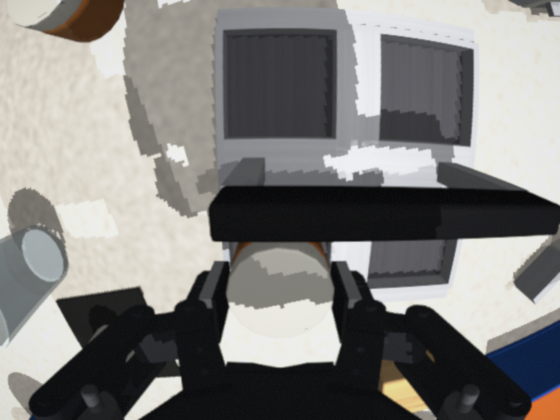

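Emit:
{"method": "move_arm", "body": {"series": "1 0 0 0.08 0 0 0; 1 0 0 0.05 0 0 0; 1 0 0 0 0 0 0"}}

```text
clock: 19.58
eef_pos: [583.3, -109.6, 44.7]
tcp_rot: [-3.141, 0.006, 2.907]
contact_force: [-0.2, 0.1, -1.1]
opening: 0.572
```

Emit:
{"method": "move_arm", "body": {"series": "1 0.02 0 0.06 0 0 0; 1 0 0 0 0 0 0"}}

```text
clock: 19.82
eef_pos: [584.1, -109.9, 45.0]
tcp_rot: [-3.141, 0.009, 2.907]
contact_force: [-0.8, 0.2, -1.7]
opening: 0.572
```

Emit:
{"method": "move_arm", "body": {"series": "1 0.08 0 0.1 0 -0.5 0; 1 0 0 0 0 0 0"}}

```text
clock: 20.08
eef_pos: [584.9, -110.4, 44.5]
tcp_rot: [-3.141, 0.027, 2.908]
contact_force: [-1.2, 0.8, -1.4]
opening: 0.573
```

Emit:
{"method": "move_arm", "body": {"series": "-0.4 0 0 0 0 0 0; -0.4 0 0 0 0 0 0; -0.4 0 0 0 0 0 0; -0.4 0 0 0 0 0 0; -0.4 0 0 -0.3 0 0 0; -0.4 0 0 -0.5 0 0 0; -1 0 0 -0.8 0 0 0; -1 0 0 -0.8 0 0 0; -1 0 0 -0.6 0 0 0; -1 0 0 0 0 0 0"}}

```text
clock: 21.32
eef_pos: [581.5, -109.4, 170.4]
tcp_rot: [-3.141, 0.027, 2.908]
contact_force: [0.5, 0.1, -0.2]
opening: 1.001
```

```bash
python3 go.py 401 -191 150 180; python3 - <<'E'
from h import *
np.set_printoptions(precision=1,suppress=True)
c=cam('wrist');im=vision.grab_frame('wrist');cv2.imwrite('pics/w7.png',im[:,:,::-1]);print(proj(c,[580.5,-108.5,64],True))
E
```

```text
t 21.32 p [ 581.5 -109.4  170.4] yaw 166.6 q6 -1.52 | turn [ -0.2   1.5 -13.4] | then [ 4.51 -2.04  0.51] now-frame [ 3.93 -3.03  0.4 ]
[280.7 206.4]
```

View pics/w7.png

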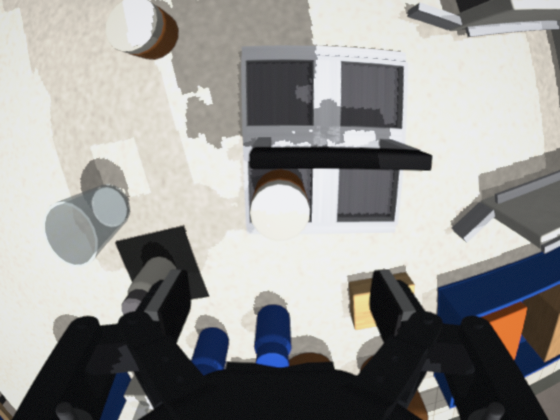

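Emit:
{"method": "move_arm", "body": {"series": "-1 0 0 0 0 1.5 0; -1 0.8 -0.62 0 0 0 0; -1 0.8 -0.62 0 0 0 0; -1 0.8 -0.62 0.1 0 0 0; -1 0.8 -0.62 0.2 0 0 0; -1 0.5 -0.4 0.2 0 0 0; -1 0 0 0 0 0 0; -1 0 0 0 0 0 0"}}

```text
clock: 22.38
eef_pos: [402.9, -187.5, 142.7]
tcp_rot: [3.14, -0.02, 2.908]
contact_force: [0.4, 0.6, -0.4]
opening: 1.0
```

```bash
sed -i 's/(v>150)&(s<22)/(v>170)\&(s<14)/' jar.py; python3 jar.py w8 401 -191; python3 go.py 401 -191 37 166.5; python3 - <<'E'
import cv2,numpy as np
im=cv2.imread('pics/w8.png');h=cv2.cvtColor(im,cv2.COLOR_BGR2HSV)
for v in range(180,300,10):print(v,[tuple(int(k) for k in h[v,u,1:]) for u in range(220,350,14)])
E
```

```text
expect [274.5 221.5]
274.5 220.5 R 83.44169616699219 A/c 0.39479474975449946 [ 400.2 -190.8   60. ]
230.0 187.0471649169922 R 26.971467971801758 A/c 0.40999687774910704 [ 368.4 -216.    60. ]
t 22.43 p [ 402.9 -187.4  142.7] yaw 166.7 q6 -1.77 | turn [ 0.1 -1.1  0.2] | then [ 0.02 -0.1   2.64] now-frame [-0.03 -0.1   2.64]
180 [(16, 211), (8, 213), (21, 135), (152, 52), (183, 53), (67, 84), (12, 213), (4, 213), (5, 212), (4, 214)]
190 [(2, 212), (10, 213), (20, 104), (16, 82), (16, 129), (46, 83), (5, 216), (1, 213), (4, 213), (1, 212)]
200 [(5, 212), (22, 200), (20, 89), (8, 154), (6, 216), (6, 217), (10, 203), (4, 215), (2, 212), (7, 213)]
210 [(13, 211), (21, 206), (7, 217), (6, 217), (7, 217), (7, 217), (1, 188), (2, 213), (1, 213), (4, 214)]
220 [(22, 197), (23, 198), (7, 217), (7, 217), (6, 217), (7, 218), (6, 217), (4, 213), (7, 213), (11, 213)]
230 [(22, 199), (21, 193), (15, 210), (12, 211), (2, 212), (12, 213), (13, 196), (7, 213), (5, 215), (2, 212)]
240 [(21, 191), (21, 190), (20, 196), (15, 211), (4, 212), (12, 211), (14, 212), (6, 213), (7, 213), (8, 212)]
250 [(21, 191), (12, 207), (11, 212), (13, 210), (13, 209), (2, 213), (6, 213), (6, 212), (6, 213), (5, 212)]
260 [(21, 193), (8, 213), (11, 212), (7, 212), (11, 212), (7, 213), (6, 212), (7, 212), (6, 212), (4, 213)]
270 [(6, 213), (11, 212), (4, 213), (13, 213), (7, 214), (11, 214), (5, 213), (4, 213), (7, 213), (1, 211)]
280 [(20, 209), (10, 212), (8, 211), (11, 212), (17, 210), (4, 213), (12, 212), (1, 212), (4, 212), (7, 211)]
290 [(5, 213), (6, 212), (15, 211), (4, 212), (13, 211), (5, 212), (7, 213), (7, 212), (7, 212), (15, 210)]
```

```bash
python3 - <<'E'
import cv2
im=cv2.imread('pics/w8.png')[120:280,190:360];cv2.imwrite('pics/w8c.png',cv2.resize(im,None,fx=3,fy=3))
E
```

```text
(no output)
```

View pics/w8c.png

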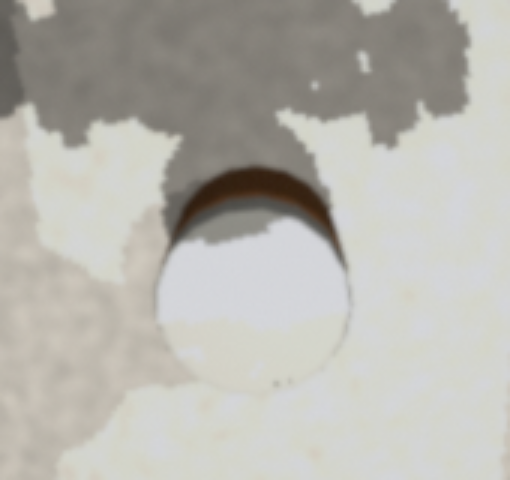

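Emit:
{"method": "move_arm", "body": {"series": "-1 0.02 -0.09 0.3 0 -1.1 0; -1 0 0 0.7 0 0 0; -1 0 0 0.7 0 0 0; -1 0 0 0.5 0 0 0; -1 0 0 0.2 0 0 0; -1 0 0 0 0 0 0"}}

```text
clock: 23.18
eef_pos: [408.8, -189.8, 45.1]
tcp_rot: [3.14, 0.005, 2.914]
contact_force: [-0.5, -0.7, -0.4]
opening: 1.0
```

```bash
python3 go.py 399.5 -190.7 37 166.5
```

```text
t 23.18 p [ 408.8 -189.8   45.1] yaw 166.9 q6 -1.79 | turn [0.1 0.3 0.4] | then [ 0.22 -0.08  0.2 ] now-frame [ 0.22 -0.07  0.2 ]
```

Emit:
{"method": "move_arm", "body": {"series": "-1 0.23 -0.07 0.1 0 0.3 0; -1 0 0 0.1 0 0 0; -1 0 0 0 0 0 0"}}

```text
clock: 23.55
eef_pos: [399.7, -190.9, 38.0]
tcp_rot: [3.141, 0.001, 2.914]
contact_force: [-0.8, 0.1, -0.1]
opening: 1.002
```

```bash
python3 go.py 399.5 -190.7 37 166.5
```

```text
t 23.55 p [ 399.7 -190.9   38. ] yaw 167.0 q6 -1.8 | turn [0.1 0.1 0.5] | then [0.01 0.   0.03] now-frame [0.01 0.   0.03]
```

Emit:
{"method": "move_arm", "body": {"series": "1 0 0 0 0 0 0; 1 0 0 0 0 0 0; 1 0 0 0 0 0 0; 1 0 0 0 0 0 0; 1 0 0 0 0 0 0; 1 0 0 -0.4 0 0 0; 1 0 0 -0.8 0 0 0; 1 0 0 -0.7 0 0 0; 1 0 0 0 0 0 0", "grip_force": 35}}

```text
clock: 24.68
eef_pos: [399.2, -190.8, 115.7]
tcp_rot: [3.14, 0.0, 2.914]
contact_force: [1.6, -0.8, -2.7]
opening: 0.574
```

```bash
python3 go.py 508.5 -4 110 166.5
```

```text
t 24.68 p [ 399.2 -190.8  115.7] yaw 166.9 q6 -1.79 | turn [0.1 0.  0.4] | then [-1.57  5.18  0.14] now-frame [-1.61  5.17  0.15]
```

Emit:
{"method": "move_arm", "body": {"series": "1 -0.23 0.74 0 0 0 0.4; 1 -0.23 0.74 0 0 0 0; 1 -0.23 0.74 0 0 0 0; 1 -0.23 0.74 0 0 0 0; 1 -0.23 0.74 0 0 0 0; 1 -0.23 0.74 0 0 0 0; 1 -0.2 0.7 0 0 0 0; 1 0 0 0 0 0 0; 1 0 0 0 0 0 0"}}

```text
clock: 25.8
eef_pos: [506.1, 0.4, 104.8]
tcp_rot: [-3.141, -0.011, 2.906]
contact_force: [0.3, 0.4, -1.1]
opening: 0.57
```

```bash
python3 go.py 508.5 -4 46 166.5; python3 - <<'E'
from h import *
np.set_printoptions(precision=1,suppress=True)
c=cam('wrist');im=vision.grab_frame('wrist');cv2.imwrite('pics/w9.png',im[:,:,::-1])
x=np.array([.231,.973,0]);y=np.array([-.973,.231,0]);T=np.array([544.5,-57,0])
for n,(a,b,z) in {'bar-':(-62,0,108),'bar+':(62,0,108),'c3':(76,80,18),'c4':(-76,80,18),'p':(-42,46,11)}.items():print(n,proj(c,T+a*x+b*y+[0,0,z],True))
E
```

```text
t 25.8 p [5.061e+02 4.000e-01 1.048e+02] yaw 166.5 q6 -1.34 | turn [-0.1 -0.6 -0. ] | then [-0.08 -0.09  1.47] now-frame [-0.1  -0.09  1.47]
bar- [105.1 341.5]
bar+ [306.7 354.5]
c3 [319.9 181.6]
c4 [123.3 184.2]
p [169.3 222.8]
```

View pics/w9.png

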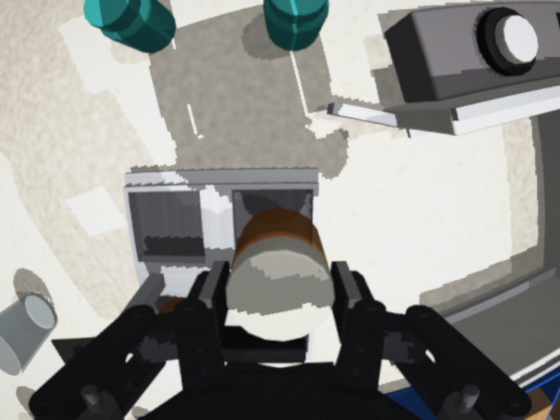

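Emit:
{"method": "move_arm", "body": {"series": "1 -0.12 -0.08 0 0 -0.6 0; 1 0 0 0.4 0 0 0; 1 0 0 0.4 0 0 0; 1 0 0 0 0 0 0"}}

```text
clock: 26.35
eef_pos: [508.9, -6.1, 69.9]
tcp_rot: [-3.14, -0.001, 2.903]
contact_force: [0.6, -0.2, -2.2]
opening: 0.572
```

```bash
python3 go.py 510 -4 45 166.5
```

```text
t 26.35 p [508.9  -6.1  69.9] yaw 166.3 q6 -1.34 | turn [-0.1 -0.1 -0.2] | then [-0.01  0.06  0.62] now-frame [-0.02  0.06  0.62]
```

Emit:
{"method": "move_arm", "body": {"series": "1 -0.02 0.06 0.3 0 0 0; 1 0 0 0.3 0 0 0; 1 0 0 0 0 0 0; 1 0 0 0.08 0 0 0; 1 0 0 0 0 0 0"}}

```text
clock: 26.98
eef_pos: [511.7, -3.8, 42.6]
tcp_rot: [-3.141, 0.001, 2.903]
contact_force: [-0.3, 0.5, -2.2]
opening: 0.573
```

Emit:
{"method": "move_arm", "body": {"series": "-0.4 0 0 0 0 0 0; -0.4 0 0 0 0 0 0; -0.4 0 0 0 0 0 0; -0.4 0 0 0 0 0 0; -0.4 0 0 -0.3 0 0 0; -0.4 0 0 -0.5 0 0 0; -1 0 0 -0.8 0 0 0; -1 0 0 -0.8 0 0 0; -1 0 0 -0.6 0 0 10; -1 0 0 0 0 0 10; -1 0 0 0 0 0 10; -1 0 0 0 0 0 10; -1 0 0 0 0 0 10; -1 0 0 0 0 0 10; -1 0 0 0 0 0 10; -1 0 0 0 0 0 10; -1 0 0 0 0 0 10; -1 0 0 0 0 0 0"}}

```text
clock: 29.22
eef_pos: [512.5, -3.6, 178.1]
tcp_rot: [3.132, -0.001, 1.283]
contact_force: [0.6, -0.4, -0.2]
opening: 1.003
```

```bash
python3 go.py 545 -57 160 77
```

```text
t 29.23 p [512.5  -3.6 178.1] yaw 73.5 q6 0.28 | turn [ 0.6 -0.1 -3.5] | then [-1.12  1.09  0.45] now-frame [-1.05  1.15  0.46]
```

Emit:
{"method": "move_arm", "body": {"series": "-1 0 0 0 0.5 0 -3.5; -1 -0.55 0.55 0.2 0 0 0; -1 -0.55 0.5 0.2 0 0 0; -1 0 0 0 0 0 0; -1 0 0 0 0 0 0"}}

```text
clock: 29.85
eef_pos: [544.6, -56.4, 164.1]
tcp_rot: [3.139, -0.002, 1.367]
contact_force: [-0.2, -0.0, -0.2]
opening: 0.999
```

```bash
python3 go.py 545 -57 84 77; python3 - <<'E'
from h import *
np.set_printoptions(precision=1,suppress=True)
c=cam('wrist');im=vision.grab_frame('wrist');cv2.imwrite('pics/w10.png',im[:,:,::-1]);print(proj(c,[545,-57,108],True),proj(c,[531,-117,108],True),proj(c,[559,3,108],True))
E
```

```text
t 29.85 p [544.6 -56.4 164.1] yaw 78.3 q6 0.1 | turn [ 0.1 -0.1  1.3] | then [-0.01  0.01  2.  ] now-frame [-0.02  0.01  2.  ]
[280.4 234.2] [278.1 311.8] [283.2 139.5]
```

View pics/w10.png

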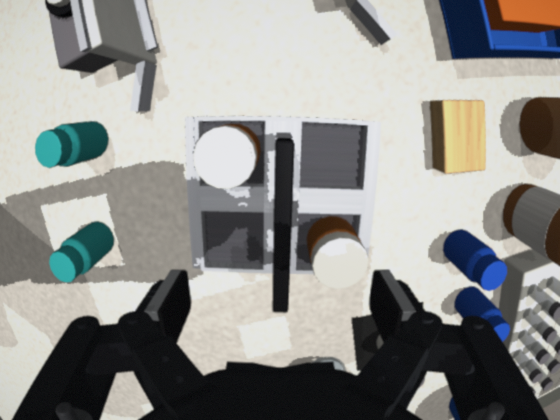

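Emit:
{"method": "move_arm", "body": {"series": "-1 -0.02 0.04 0.5 0 0 1.3; -1 0 0 0.7 0 0 0; -1 0 0 0.5 0 0 0; -1 0 0 0.2 0 0 0; -1 0 0 0 0 0 0"}}

```text
clock: 30.52
eef_pos: [546.2, -54.2, 89.0]
tcp_rot: [3.136, -0.003, 1.352]
contact_force: [0.1, -0.5, -0.0]
opening: 0.998
```

```bash
python3 go.py 545 -57 84 77
```

```text
t 30.52 p [546.2 -54.2  89. ] yaw 77.5 q6 0.11 | turn [ 0.3 -0.2  0.5] | then [-0.08 -0.01  0.12] now-frame [-0.08 -0.02  0.12]
```

Emit:
{"method": "move_arm", "body": {"series": "-1 0 0 0.12 0.3 0 0; -1 0 0 0 0 0 0; 1 0 0 0 0 0 0; 1 0 0 0 0 0 0; 1 0 0 0 0 0 0; 1 0 0 0 0 0 0; 1 0 0 0 0 0 0; 1 0 0 0 0 0 0; 1 0 0 0 0 0 0", "grip_force": 70}}

```text
clock: 31.65
eef_pos: [547.7, -54.1, 86.4]
tcp_rot: [3.138, -0.003, 1.353]
contact_force: [0.2, 0.2, 0.6]
opening: 0.125
```

```bash
python3 go.py 555.2 -23 85 94.4
```

```text
t 31.65 p [547.7 -54.1  86.4] yaw 77.5 q6 0.11 | turn [  0.2  -0.1 -16.9] | then [0.76 0.25 0.04] now-frame [0.8  0.01 0.04]
```

Emit:
{"method": "move_arm", "body": {"series": "1 0 0 0 0 0 -3; 1 0 0 0 0 0 -4; 1 0 0 0 0 0 -4; 1 0 0 0 0 0 -4; 1 0 0 0 0 0 -2; 1 0 0 0 0 0 0"}}

```text
clock: 32.4
eef_pos: [547.4, -54.1, 86.4]
tcp_rot: [3.138, -0.002, 1.656]
contact_force: [0.8, 0.6, 0.7]
opening: 0.121
```

```bash
python3 go.py 556.3 -50 86 94.3
```

```text
t 32.4 p [547.4 -54.1  86.4] yaw 94.9 q6 -0.19 | turn [ 0.2 -0.1  0.6] | then [0.09 0.23 0.01] now-frame [0.08 0.23 0.01]
```

Emit:
{"method": "move_arm", "body": {"series": "1 0.05 0.12 0 0 0 0.5; 1 0.05 0.12 0 0 0 0; 1 0 0 0 0 0 0; 1 0 0 0 0 0 0"}}

```text
clock: 32.9
eef_pos: [554.9, -49.8, 86.4]
tcp_rot: [-3.141, -0.002, 1.644]
contact_force: [-1.1, -0.9, 1.4]
opening: 0.118
```

```bash
python3 go.py 556.3 -50 86 94.3; python3 - <<'E'
from h import *
im=vision.grab_frame('wrist');cv2.imwrite('pics/w11.png',im[:,:,::-1])
print(cam('wrist'))
E
```

```text
t 32.9 p [554.9 -49.8  86.4] yaw 94.2 q6 -0.17 | turn [-0.  -0.1 -0.1] | then [-0.01  0.03  0.01] now-frame [-0.01  0.03  0.01]
{'fx': 325.19226210127806, 'fy': 325.19226210127806, 'cx': 279.6968921052285, 'cy': 213.10767760764955, 'position': array([549.24122454,  26.66818712, 229.79020295]), 'rotation': array([-0.30454665,  0.00110938,  0.07470652])}
```

View pics/w11.png

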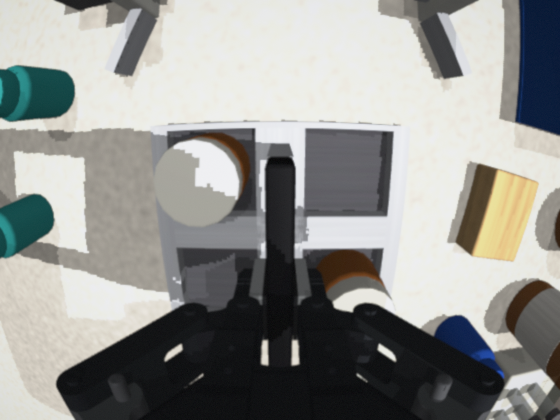

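```bash
python3 - <<'E'
from h import *
np.set_printoptions(precision=1,suppress=True)
c=cam('wrist');P=lambda a,z:onz(c,a,z,True)
for z in(0,30):
  for a,b in(((106,69),(466,75)),((129,75),(440,78))):
    A,B=P(a,z),P(b,z);d=B-A;print(z,A,B,(A+B)/2,np.linalg.norm(d),np.degrees(np.arctan2(d[1],d[0]))+90)
A,B=P((157,126),13),P((403,124),13);d=B-A;print('tray',A,B,(A+B)/2,np.linalg.norm(d),np.degrees(np.arctan2(d[1],d[0]))+90)
E
```

```text
0 [413.9  59.4   0. ] [689.6  77.    0. ] [551.7  68.2   0. ] 276.2459570237778 93.64369207027039
0 [434.8  53.4  -0. ] [666.2  69.4   0. ] [550.5  61.4  -0. ] 231.99513120897893 93.96046199449195
30 [431.6  55.1  30. ] [671.3  70.4  30. ] [551.4  62.8  30. ] 240.18097860232965 93.64369207027038
30 [449.7  49.9  30. ] [651.   63.9  30. ] [550.3  56.9  30. ] 201.70726929390784 93.96046199449195
tray [464.8  15.3  13. ] [634.1  29.4  13. ] [549.5  22.3  13. ] 169.88486059871585 94.76343937024176
```

Emit:
{"method": "move_arm", "body": {"series": "1 0.2 0.06 0 0 0 0; 1 0.3 0 0 0 0 0; 1 0.3 0 0 0 0 0; 1 0.3 0 0 0 0 0; 1 0.3 0 0 0 0 0; 1 0 0 0 0 0 0"}}

```text
clock: 33.7
eef_pos: [553.0, 10.4, 86.4]
tcp_rot: [3.141, -0.002, 1.644]
contact_force: [-0.2, 2.8, -0.1]
opening: 0.126
```

```bash
python3 go.py 549 80 86 94.2
```

```text
t 33.7 p [553.   10.4  86.4] yaw 94.2 q6 -0.06 | turn [ 0.  -0.1  0. ] | then [1.74 0.03 0.01] now-frame [1.74 0.03 0.01]
```

Emit:
{"method": "move_arm", "body": {"series": "1 0.25 0 0 0 0 0; 1 0.25 0 0 0 0 0; 1 0.2 0 0 0 0 0; 1 0.1 0 0 0 0 0; 1 0 0 0 0 0 0"}}

```text
clock: 34.33
eef_pos: [550.6, 44.3, 86.4]
tcp_rot: [3.141, -0.001, 1.645]
contact_force: [1.1, -1.0, -0.7]
opening: 0.122
```

Emit:
{"method": "move_arm", "body": {"series": "1 0.2 0 0 0 0 0; 1 0.2 0 0 0 0 0; 1 0 0 0 0 0 0"}}

```text
clock: 34.7
eef_pos: [549.4, 61.1, 86.4]
tcp_rot: [3.141, -0.002, 1.644]
contact_force: [0.1, 3.1, -0.2]
opening: 0.118
```

Emit:
{"method": "move_arm", "body": {"series": "1 0.2 0 0 0 0 0; 1 0.2 0 0 0 0 0; 1 0 0 0 0 0 0"}}

```text
clock: 35.08
eef_pos: [548.2, 78.3, 86.4]
tcp_rot: [3.141, -0.002, 1.644]
contact_force: [0.6, 1.8, -0.7]
opening: 0.124
```

Emit:
{"method": "move_arm", "body": {"series": "1 0.25 0 0 0 0 0; 1 0.25 0 0 0 0 0; 1 0.25 0 0 0 0 0; 1 0.25 0 0 0 0 0; 1 0 0 0 0 0 0"}}

```text
clock: 35.7
eef_pos: [545.2, 121.3, 86.5]
tcp_rot: [3.141, -0.002, 1.644]
contact_force: [0.9, 2.2, -1.4]
opening: 0.126
```

Emit:
{"method": "move_arm", "body": {"series": "1 0.25 0 0 0 0 0; 1 0.25 0 0 0 0 0; 1 0.25 0 0 0 0 0; 1 0.1 0 0 0 0 0; 1 0 0 0 0 0 0"}}

```text
clock: 36.33
eef_pos: [542.6, 157.3, 86.4]
tcp_rot: [3.141, -0.001, 1.645]
contact_force: [1.6, -1.8, -0.7]
opening: 0.122
```

Emit:
{"method": "move_arm", "body": {"series": "1 0.15 0 0 0 0 0; 1 0.15 0 0 0 0 0; 1 0.1 0 0 0 0 0; 1 0.1 0 0 0 0 0"}}

```text
clock: 36.83
eef_pos: [541.1, 177.5, 86.5]
tcp_rot: [3.141, -0.001, 1.644]
contact_force: [1.5, -3.4, -0.5]
opening: 0.122
```

Emit:
{"method": "move_arm", "body": {"series": "1 0.1 0 0 0 0 0; 1 0.07 0 0 0 0 0"}}

```text
clock: 37.08
eef_pos: [540.6, 184.7, 86.5]
tcp_rot: [3.141, -0.001, 1.644]
contact_force: [1.9, -3.6, -0.6]
opening: 0.122
```

Emit:
{"method": "move_arm", "body": {"series": "1 0.07 0 0 0 0 0; 1 0.07 0 0 0 0 0"}}

```text
clock: 37.33
eef_pos: [540.2, 190.7, 86.6]
tcp_rot: [3.14, -0.001, 1.644]
contact_force: [1.8, -3.0, -0.8]
opening: 0.119
```

Emit:
{"method": "move_arm", "body": {"series": "1 0.07 0 0 0 0 0; 1 0.07 0 0 0 0 0"}}

```text
clock: 37.58
eef_pos: [540.0, 192.2, 87.8]
tcp_rot: [3.141, 0.007, 1.647]
contact_force: [2.4, -18.0, 8.4]
opening: 0.124
```

Emit:
{"method": "move_arm", "body": {"series": "1 0.08 0 0.03 0 0 0; 1 0 0 0 0 0 0"}}

```text
clock: 37.83
eef_pos: [540.0, 191.6, 87.8]
tcp_rot: [-3.141, 0.012, 1.648]
contact_force: [0.9, 1.2, -6.4]
opening: 0.126
```

Emit:
{"method": "move_arm", "body": {"series": "-1 0 0 0 0 0 0; -1 0 0 0 0 0 0; -1 0 0 0 0 0 0; -1 0 0 0 0 0 0; -1 0 0 0 0 0 0"}}

```text
clock: 38.45
eef_pos: [538.8, 193.1, 87.5]
tcp_rot: [-3.139, 0.011, 1.648]
contact_force: [0.6, 0.8, 0.6]
opening: 0.999
```

Emit:
{"method": "move_arm", "body": {"series": "-1 0 0 -0.7 0 -0.6 0; -1 0 0 -0.7 0 0 0; 1 -0.6 0.03 0 0 0 0; 1 -0.7 0 0 0 0 0; 1 -0.7 0 0 0 0 0; 1 -0.6 0 0 0 0 0; 1 0 0 0 0 0 0; 1 0 0 0.7 0 0 0; 1 0 0 0.5 0 0 0; 1 0 0 0 0 0 0"}}

```text
clock: 39.7
eef_pos: [548.9, 89.3, 99.3]
tcp_rot: [-3.141, 0.02, 1.648]
contact_force: [0.8, 0.8, 0.0]
opening: 0.002
```

```bash
python3 go.py 545.4 119 92 94.2;python3 - <<'E'
from h import *
im=vision.grab_frame('top');cv2.imwrite('pics/top2.png',im[:,:,::-1])
E
```

```text
t 39.7 p [548.9  89.3  99.3] yaw 94.4 q6 0.11 | turn [-0.   1.2  0.2] | then [ 0.75 -0.03  0.18] now-frame [ 0.75 -0.03  0.17]
```

Emit:
{"method": "move_arm", "body": {"series": "1 0.25 -0.04 0.18 0 1.2 0; 1 0.1 0 0 0 0 0; 1 0.05 0 0 0 0 0"}}

```text
clock: 40.12
eef_pos: [547.6, 107.2, 94.0]
tcp_rot: [3.138, -0.003, 1.649]
contact_force: [-0.2, 0.3, -0.7]
opening: -0.003
```

Emit:
{"method": "move_arm", "body": {"series": "1 0.06 0 0 0 0 0; 1 0.06 0 0 0 0 0"}}

```text
clock: 40.38
eef_pos: [547.5, 112.4, 94.6]
tcp_rot: [3.137, -0.003, 1.649]
contact_force: [0.4, -0.1, -0.3]
opening: 0.0
```

Emit:
{"method": "move_arm", "body": {"series": "1 0.06 0 0 0 0 0; 1 0.06 0 0 0 0 0"}}

```text
clock: 40.62
eef_pos: [547.4, 114.9, 95.2]
tcp_rot: [3.137, 0.002, 1.651]
contact_force: [1.2, -21.0, 10.9]
opening: 0.003
```

Emit:
{"method": "move_arm", "body": {"series": "1 0.06 0 0 0 0 0; 1 0.06 0 0 0 0 0"}}

```text
clock: 40.88
eef_pos: [547.4, 115.2, 96.1]
tcp_rot: [3.137, 0.009, 1.653]
contact_force: [-0.1, -13.8, 6.0]
opening: -0.001
```

Emit:
{"method": "move_arm", "body": {"series": "1 -0.25 0 0 0 -0.3 0; 1 0 0 -0.8 0 0 0; 1 0 0 -0.8 0 0 0; 1 0 0 -0.5 0 0 0; 1 0.8 0 0 0 0 0; 1 0.8 0 0 0 0 0; 1 0.8 0 0 0 0 0; 1 0.8 0 0 0 0 0; 1 0.8 0 0 0 0 0; 1 0.8 0 0 0 0 0; 1 0.5 0 0 0 0 0; 1 0 0 0 0 0 0"}}

```text
clock: 42.38
eef_pos: [530.6, 321.4, 179.6]
tcp_rot: [3.137, 0.014, 1.65]
contact_force: [-0.6, -0.6, -0.2]
opening: 0.0
```

```bash
python3 go.py 530.5 312 128 94.3
```

```text
t 42.38 p [530.6 321.4 179.6] yaw 94.5 q6 0.48 | turn [0.3 0.8 0.2] | then [-0.23 -0.02  1.29] now-frame [-0.22 -0.03  1.29]
```

```bash
python3 - <<'E'
from h import *
np.set_printoptions(precision=1,suppress=True)
th=np.radians(94.2);X=np.array([np.cos(th),np.sin(th),0]);Y=np.array([-np.sin(th),np.cos(th),0]);O=np.array([546,103,0])
for n in('top','scene'):
  c=cam(n);im=vision.grab_frame(n);cv2.imwrite(f'pics/{n}3.png',im[:,:,::-1])
  for st in((42,46),(126,-46),(42,-46),(126,46)):
    w=O+st[0]*X+st[1]*Y+[0,0,64];p=proj(c,w);u,v=p.astype(int)
    bl=blobs(im,(u-16,v-16,u+17,v+17),lambda h,s,v:(v>150)&(s<30),40)
    print(n,st,p,im[v,u],[(tuple(np.round(cv2.minEnclosingCircle(b)[0],1)),round(cv2.minEnclosingCircle(b)[1],1),cv2.contourArea(b)) for b in bl[:2]])
c=cam('top');im=vision.grab_frame('top')
for b in blobs(im,(110,185,180,260),lambda h,s,v:v<32,30)[:3]:
    print(cv2.boundingRect(b),[onz(c,p,108) for p in cv2.boxPoints(cv2.minAreaRect(b))])
E
```

```text
top (42, 46) [165.3 241.2] [61 62 66] []
top (126, -46) [121.3 199.2] [49 50 53] []
top (42, -46) [162.7 196. ] [159 161 151] [((np.float64(159.8), np.float64(194.0)), 14.7, 425.5)]
top (126, 46) [123.6 244.4] [158 157 148] [((np.float64(122.8), np.float64(244.6)), 11.4, 360.5)]
scene (42, 46) [392.4 208.4] [102 106 109] []
scene (126, -46) [442.4 245.1] [53 53 55] []
scene (42, -46) [401.2 247. ] [166 169 155] [((np.float64(404.5), np.float64(244.5)), 16.3, 464.5)]
scene (126, 46) [431.4 206.7] [169 169 161] [((np.float64(433.0), np.float64(206.0)), 11.2, 225.5)]
(110, 214, 63, 11) [array([541.2, 240.8, 108. ]), array([549.1, 120.2, 108. ]), array([535.6, 119.1, 108. ]), array([527.7, 239.6, 108. ])]
(119, 231, 25, 29) [array([461.9, 221. , 108. ]), array([518.3, 219.2, 108. ]), array([515.7, 175.1, 108. ]), array([459.2, 177.2, 108. ])]
(159, 190, 21, 23) [array([561.8, 148.4, 108. ]), array([595.9, 110.7, 108. ]), array([572.9,  90.2, 108. ]), array([538.9, 127.9, 108. ])]
```

Emit:
{"method": "move_arm", "body": {"series": "1 0 0 0.5 0.3 0.8 0; 1 0 0 0.5 0 0 0; 1 0 0 0.25 0 0 0; 1 0 0 0 0 0 0; 1 -0.2 0 0 0 0 0; 1 -0.3 0 0 0 0 0; 1 -0.3 0 0 0 0 0; 1 -0.3 0 0 0 0 0; 1 0 0 0 0 0 0"}}

```text
clock: 43.65
eef_pos: [536.5, 268.6, 131.5]
tcp_rot: [3.139, -0.001, 1.644]
contact_force: [-0.4, 1.0, 0.0]
opening: -0.001
```

```bash
python3 go.py 543.5 137 128 94.3
```

```text
t 43.65 p [536.5 268.6 131.5] yaw 94.2 q6 0.39 | turn [ 0.2 -0.1 -0.1] | then [-3.29 -0.07  0.09] now-frame [-3.29 -0.07  0.08]
```

Emit:
{"method": "move_arm", "body": {"series": "1 -0.3 0 0.05 0 0 0; 1 -0.3 0 0 0 0 0; 1 -0.3 0 0 0 0 0; 1 -0.3 0 0 0 0 0; 1 -0.3 0 0 0 0 0; 1 -0.3 0 0 0 0 0; 1 -0.25 0 0 0 0 0; 1 -0.15 0 0 0 0 0; 1 0 0 0 0 0 0"}}

```text
clock: 44.78
eef_pos: [543.7, 174.7, 129.6]
tcp_rot: [3.138, -0.002, 1.643]
contact_force: [1.4, 0.4, -0.6]
opening: -0.002
```

Emit:
{"method": "move_arm", "body": {"series": "1 -0.1 0 0 0 0 0; 1 -0.1 0 0 0 0 0; 1 -0.1 0 0 0 0 0"}}

```text
clock: 45.15
eef_pos: [544.5, 162.9, 129.6]
tcp_rot: [3.138, -0.002, 1.644]
contact_force: [-0.5, 2.3, 0.3]
opening: 0.0
```

Emit:
{"method": "move_arm", "body": {"series": "1 -0.12 0 0 0 0 0; 1 -0.12 0 0 0 0 0; 1 -0.12 0 0 0 0 0"}}

```text
clock: 45.52
eef_pos: [545.6, 147.8, 129.6]
tcp_rot: [3.138, -0.002, 1.644]
contact_force: [0.2, 1.8, 1.4]
opening: -0.002
```

Emit:
{"method": "move_arm", "body": {"series": "1 -0.08 0 0 0 0 0; 1 -0.08 0 0 0 0 0; 1 -0.08 0 0 0 0 0"}}

```text
clock: 45.9
eef_pos: [546.3, 137.3, 129.6]
tcp_rot: [3.138, -0.002, 1.644]
contact_force: [-0.4, 1.3, 0.7]
opening: -0.001
```

Emit:
{"method": "move_arm", "body": {"series": "1 -0.07 0 0 0 0 0; 1 -0.07 0 0 0 0 0"}}

```text
clock: 46.15
eef_pos: [546.5, 136.0, 129.7]
tcp_rot: [3.138, -0.011, 1.641]
contact_force: [-3.2, 23.7, -1.4]
opening: 0.005
```

Emit:
{"method": "move_arm", "body": {"series": "1 -0.07 0 0 0 0 0; 1 -0.07 0 0 0 0 0"}}

```text
clock: 46.4
eef_pos: [546.5, 136.2, 129.8]
tcp_rot: [3.138, -0.02, 1.638]
contact_force: [-1.7, 18.0, 0.2]
opening: -0.003
```

Emit:
{"method": "move_arm", "body": {"series": "1 0.25 0 0 0 1 0; 1 0 0 -0.6 0 0 0; 1 0 0 -0.6 0 0 0; 1 0.25 -0.85 0 0 0 0; 1 0.25 -0.85 0 0 0 0; 1 0.25 -0.85 0 0 0 0; 1 0.25 -0.85 0 0 0 0; 1 0 0 0.5 0 0 0; 1 0 0 0.5 0 0 0; 1 0 0 0 0 0 0"}}

```text
clock: 47.65
eef_pos: [403.2, 176.2, 139.4]
tcp_rot: [3.137, -0.037, 1.64]
contact_force: [0.4, -0.2, -0.5]
opening: -0.003
```

```bash
python3 go.py 403.5 177.7 85 94.2; python3 - <<'E'
from h import *
np.set_printoptions(precision=1,suppress=True)
c=cam('wrist');im=vision.grab_frame('wrist');cv2.imwrite('pics/w12.png',im[:,:,::-1])
print(proj(c,[403.5,177.7,70],True))
ct=cam('top');it=vision.grab_frame('top')
for b in blobs(it,(150,180,190,250),lambda h,s,v:v<40,60)[:2]:print('grip',cv2.boundingRect(b),onz(ct,cv2.minAreaRect(b)[0],146))
E
```

```text
t 47.65 p [403.2 176.2 139.4] yaw 94.0 q6 0.28 | turn [ 0.3 -2.1 -0.2] | then [0.04 0.01 1.36] now-frame [-0.01  0.    1.36]
[280.1 227.9]
grip (165, 192, 11, 43) [547.5 115.8 146. ]
```

View pics/w12.png

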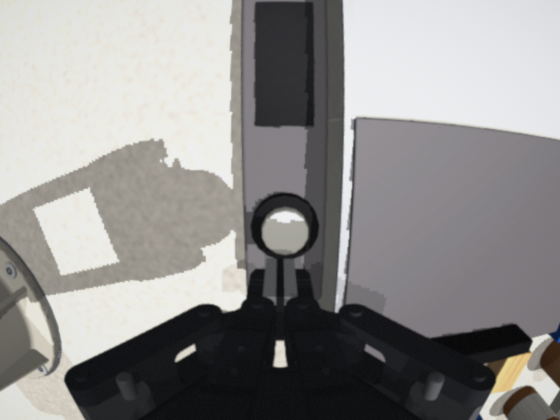

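Emit:
{"method": "move_arm", "body": {"series": "1 0 0.08 0.2 0 -2.1 0; 1 0 0 0.5 0 0 0; 1 0 0 0.4 0 0 0; 1 0 0 0 0 0 0"}}

```text
clock: 48.25
eef_pos: [411.6, 177.9, 99.3]
tcp_rot: [3.128, -0.002, 1.639]
contact_force: [0.1, 0.7, 0.9]
opening: 0.003
```

```bash
python3 go.py 406.5 177 70 94.2
```

```text
t 48.25 p [411.6 177.9  99.3] yaw 93.9 q6 0.34 | turn [ 0.8 -0.1 -0.3] | then [-0.01 -0.13  0.73] now-frame [-0.01 -0.14  0.73]
```

Emit:
{"method": "move_arm", "body": {"series": "1 0 -0.13 0.2 0.8 0 0; 1 0 0 0.2 0 0 0; 1 0 0 0.08 0 0 0"}}

```text
clock: 48.62
eef_pos: [407.7, 178.0, 80.9]
tcp_rot: [3.14, -0.003, 1.638]
contact_force: [-1.0, -0.4, 1.1]
opening: -0.004
```

Emit:
{"method": "move_arm", "body": {"series": "1 0 0 0.08 0 0 0; 1 0 0 0.06 0 0 0"}}

```text
clock: 48.88
eef_pos: [407.8, 178.0, 75.5]
tcp_rot: [3.14, -0.003, 1.638]
contact_force: [-7.0, -3.0, 31.8]
opening: -0.004
```

Emit:
{"method": "move_arm", "body": {"series": "1 0 0 0.08 0 0 0; 1 0 0 0.08 0 0 0"}}

```text
clock: 49.12
eef_pos: [408.2, 178.1, 74.6]
tcp_rot: [3.141, -0.003, 1.639]
contact_force: [-19.0, -8.8, 76.1]
opening: -0.002
```

Emit:
{"method": "move_arm", "body": {"series": "1 0 0 -0.15 0 0 0; 1 0 0 -0.1 0 0 0; 1 0 0 0 0 0 0"}}

```text
clock: 49.5
eef_pos: [408.8, 178.4, 86.2]
tcp_rot: [3.138, -0.004, 1.639]
contact_force: [0.2, -0.2, -0.5]
opening: 0.001
```

Emit:
{"method": "move_arm", "body": {"series": "1 -0.03 -0.03 0.05 0 0 0; 1 0 0 0.03 0 0 0"}}

```text
clock: 49.75
eef_pos: [407.2, 176.9, 82.1]
tcp_rot: [3.139, -0.003, 1.638]
contact_force: [0.5, 0.1, 0.5]
opening: 0.002
```

Emit:
{"method": "move_arm", "body": {"series": "1 0 0 0.05 0 0 0; 1 0 0 0 0 0 0"}}

```text
clock: 50.0
eef_pos: [407.2, 176.8, 79.6]
tcp_rot: [3.14, -0.003, 1.639]
contact_force: [-0.6, -0.2, 2.1]
opening: -0.0
```

Emit:
{"method": "move_arm", "body": {"series": "1 0 0 0.06 0 0 0; 1 0 0 0 0 0 0"}}

```text
clock: 50.25
eef_pos: [407.3, 176.9, 77.1]
tcp_rot: [3.14, -0.003, 1.639]
contact_force: [-0.1, -0.7, 3.1]
opening: -0.001
```

Emit:
{"method": "move_arm", "body": {"series": "1 0 0 0.06 0 0 0; 1 0 0 0 0 0 0"}}

```text
clock: 50.5
eef_pos: [407.4, 176.9, 75.9]
tcp_rot: [3.14, -0.003, 1.639]
contact_force: [-3.8, -0.6, 10.6]
opening: -0.001
```

Emit:
{"method": "move_arm", "body": {"series": "1 0 0 -0.4 0 0 0; 1 0 0 -0.8 0 0 0; 1 0 0 -0.8 0 0 0; 1 0 -0.5 -0.6 0 0 0; 1 0 0 0 0 0 0; 1 0 0 0 0 0 0"}}

```text
clock: 51.25
eef_pos: [386.7, 175.0, 181.5]
tcp_rot: [3.141, -0.003, 1.639]
contact_force: [0.3, -0.9, 0.3]
opening: 0.002
```

```bash
python3 - <<'E'
from h import *
np.set_printoptions(precision=1,suppress=True)
c=cam('top');im=vision.grab_frame('top')
for b in blobs(im,(150,180,190,250),lambda h,s,v:v<40,60)[:2]:print('grip',cv2.boundingRect(b),onz(c,cv2.minAreaRect(b)[0],146))
old=cv2.imread('pics/top0.png')[:,:,::-1]
d=np.abs(im.astype(int)-old).max(2);print('beaker change',d[195:232,362:398].mean(),'mat region change',d[155:195,342:380].mean())
for b in blobs(im,(335,145,385,200),lambda h,s,v:(v>45)&(v<170)&(s<60),40)[:3]:
    (x,y),R=cv2.minEnclosingCircle(b);print('used blob',x,y,R,onz(c,(x,y),80))
print('expected cap px',proj(c,[642,-262,83]),'base',proj(c,[642,-262,3]))
print('jar places now', [np.abs(d[v-8:v+8,u-8:u+8]).mean() for u,v in((330,288),(432,254))])
print(r.sense()['clock'],r.sense()['contact_force'])
E
```

```text
grip (165, 192, 11, 43) [547.5 115.8 146. ]
beaker change 0.8363363363363363 mat region change 16.529605263157894
used blob 359.5 172.0 36.458980560302734 [ 634.5 -251.    80. ]
expected cap px [365.1 168.1] base [359.5 174.1]
jar places now [np.float64(8.1328125), np.float64(10.10546875)]
51.3 [-0.1  0.2 -0.7]
```

```bash
python3 - <<'E'
from h import *
im=vision.grab_frame('top');old=cv2.imread('pics/top0.png')[:,:,::-1]
d=(np.abs(im.astype(int)-old).max(2)>25)[148:202,335:388].astype(np.uint8)
for b in cv2.findContours(d,0,2,offset=(335,148))[0]:
    if cv2.contourArea(b)>20:print(cv2.boundingRect(b),cv2.minEnclosingCircle(b),cv2.contourArea(b))
print(im[168,365],im[174,357],im[160:186:3,362,1])
print(r.sign_off())
E
```

```text
(351, 160, 22, 23) ((362.5, 171.5), 12.103818893432617) 340.0
[92 89 92] [87 87 82] [41 91 90 91 90 47 85 50 13]
the job is handed in; nothing more can be done
None
```

I finished every step and handed the job in at about 51 s, but two force readings went high, and the first may count as a failure.

**What was done**
- I opened the cover to its stop and stood the used bottle on the mat.
- I stood both jars present in this run in diagonal pockets of the tray. The tray was knocked about 3 cm aside partway through, so I measured it again first.
- I gripped the bar, turned the tray and slid it through the mouth to the stop.
- I pushed the cover shut to its stop, then pressed the button twice. The second press was slow: the force rose as on a spring and it bottomed after about 6 mm at roughly 10 N.

**Last checks**
- **Tray home:** the bar met firm resistance at the expected place, checked with a second push.
- **Jars:** both caps were seen at their expected pocket positions before the cover closed.
- **Cover:** the grip is within 3–4 mm of its calculated shut position, and I felt it reach the stop.
- **Bottle and beaker:** the bottle shows an upright-sized outline on the mat, and the beaker area looks unchanged.

**What went wrong**
- **Cover opening:** the cover started about 16 mm ajar, so I ran it into its open stop. The force reading reached about 131 N (125 N along the slide), above the 120 N wrist limit.
- **First button press:** the reading reached about 79 N, with the fingertips.

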